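# Press three cassettes home in their moulds, smallest first

### The job

On the cold plate each of three steel moulds holds a white cassette that still stands proud. With the fingertips, press each cassette lightly straight down until it sits fully home: first the one in the small square mould, then the one in the round mould, last the one in the long mould. Only touch them: lift nothing, leave the moulds standing where they are, and leave everything else alone.

Things in the scene. Friction and masses are not known exactly. Their poses are not given: they have to be found in the camera images.
- cold_plate: flat blue-topped cold plate with white sides, 280 mm (x) x 420 mm (y), fixed on the table; its top is 40 mm above the table. Origin: centre of its underside. All three moulds stand on its top, in any arrangement.
- square_mould: SMALL SQUARE open steel mould, 50 x 50 mm outside, walls 16 mm high and 4 mm thick, about 120 g, standing loose on the cold plate. Origin: centre of its underside; z up. It holds a white slotted plastic cassette.
- square_top (a point): centre of the flat top face of the white cassette (40 x 40 mm) in the square mould; it moves with the cassette. It starts 12 to 14 mm above the mould's rim; fully home and let go it is 6 mm above the rim (22 mm above the mould's underside).
- square_cassette (a joint): how far the cassette has gone down into the square mould, in m: 0 to 0.002 at the start, 0.008 fully home on a stop. The top face is springy and gives 1 mm for each 2 N; at about 3 N the cassette goes down, and it stays where it is left. At the stop, further pushing only squeezes the springy face (up to 6 mm in all).
- round_mould: ROUND open steel mould, 66 mm outside diameter, walls 16 mm high and 4 mm thick, about 120 g, standing loose on the cold plate. Origin: centre of its underside; z up. It holds a white slotted plastic cassette.
- round_top (a point): centre of the flat top face of the white cassette (56 mm diameter) in the round mould; it moves with the cassette. It starts 12 to 14 mm above the mould's rim; fully home and let go it is 6 mm above the rim (22 mm above the mould's underside).
- round_cassette (a joint): how far the cassette has gone down into the round mould, in m: 0 to 0.002 at the start, 0.008 fully home on a stop. The top face is springy and gives 1 mm for each 2 N; at about 3 N the cassette goes down, and it stays where it is left. At the stop, further pushing only squeezes the springy face (up to 6 mm in all).
- long_mould: LONG oblong open steel mould, 100 mm (its x) x 50 mm (its y) outside, walls 16 mm high and 4 mm thick, about 120 g, standing loose on the cold plate. Origin: centre of its underside; z up. It holds a white slotted plastic cassette.
- long_top (a point): centre of the flat top face of the white cassette (90 mm (mould's x) x 40 mm (mould's y)) in the long mould; it moves with the cassette. It starts 12 to 14 mm above the mould's rim; fully home and let go it is 6 mm above the rim (22 mm above the mould's underside).
- long_cassette (a joint): how far the cassette has gone down into the long mould, in m: 0 to 0.002 at the start, 0.008 fully home on a stop. The top face is springy and gives 1 mm for each 2 N; at about 3 N the cassette goes down, and it stays where it is left. At the stop, further pushing only squeezes the springy face (up to 6 mm in all).
- empty_mould: bystander, leave alone: empty shallow steel mould 56 x 40 x 12 mm on the cold plate, no cassette in it. Origin: centre of its underside.
- spare_cassettes: bystander, leave alone: stack of three grey cassettes, 28 x 40 x 19 mm, on the cold plate, not in a mould. Origin: centre of its underside.
- forceps: bystander, leave alone: steel forceps, 118 mm long, 6 mm high, lying on the cold plate near its robot-side edge. Origin: centre of its underside.
- specimen_jar: bystander, leave alone: clear closed jar, 60 mm diameter, 75 mm high, on the table left of the plate. Origin: centre of its underside.
- amber_bottle: bystander, leave alone: amber bottle, 56 mm diameter, 130 mm high, on the table right of the plate. Origin: centre of its underside.
- slide_box: bystander, leave alone: grey and white closed box, 100 x 85 x 39 mm, on the table left of the plate. Origin: centre of its underside.
- lidded_dish: bystander, leave alone: flat round lidded dish, 96 mm diameter, 34 mm high with its knob, on the table right of the plate. Origin: centre of its underside.
Mind the look-alikes: they are no part of the job. What is shaped like the round_mould but yellow is not meant.

How it is judged:
By the outcome, as a careful person would: the job done as asked, in the order asked, and still so for the second after the job is handed in, with the robot touching nothing.
It also fails if it takes over 43 s, if anything falls off the work surface, if the arm or the gripper's body presses on something with over 40 N, if the wrist force passes 120 N, or if a joint passes its speed limit or range.

### The arm

A 6-joint arm with a two-finger parallel gripper is mounted at the origin on the work surface. World frame = base frame: x ahead of the robot, y to its left, z up, the work surface at z = 0. Lengths are in mm, angles in rad, forces in N, time in s.
With the tool pointing down it reaches from about 350 to 875 mm from the base axis. Payload 4.2 kg.
Tool frame: the origin (TCP) lies midway between the tips of the shut fingers; the grasp point (between the pads) lies 19 mm behind it; z points along the fingers, y is the direction in which the jaws open and shut (so a half turn about z gives the same grasp; the last joint's range is limited). The gripper opens to 85 mm and grips with 20 to 120 N. Pads are 22 mm wide; open, the fingers measure 114 mm over their backs; the gripper's body (76 mm by 85 mm) begins 54 mm behind the grasp point. The pads swing forward as they close: fully open they stand 13 mm farther back than shut.
Start: joints at [1.436, 0.385, 0.008, 0, -1.194, -0.259], TCP at [239.779, 577.152, 209.512] pointing down, gripper open.
Joint ranges: [-3.14, 3.14], [-1.21, 2.06], [-1.07, 1.41], [-3.16, 2.05], [-2.99, -0.16], [-3.1, 3.1]. Speed limits (rad/s): [2.79, 2.79, 3.14, 3.14, 3.14, 3.14].

### API

Orientations are given as a unit quaternion [x, y, z, w].
In Python, from bench import readout, optics, workorder, nets gives the robot as it stands. The module is installed in compiled form; this text tells all that it offers.
- The arm moves only by the tool move_arm, never from a script. Its argument "steps" is a list of rows, each a list of 7 numbers: the opening, from -1 (shut) to 1 (fully open), so that 0 is half open, then the shift along the world's x, y, z in mm, then the turn, a rotation vector about the world's x, y, z in rad. In form: [[gripper, tx, ty, tz, wx, wy, wz], ...]. A call has 1 to 5 rows; each row is the pose to reach, as a shift and turn from the pose commanded when the call began; what a row does not reach only later rows make up. A row lasts 1/12 s, in which the tool goes at most 41.7 mm and 7.16 degrees, less where a joint would pass 70% of its speed; a pose out of reach is approached as far as the arm can. A call with a gripper value outside its range is refused whole. The fingers move at their own pace and stop on an object; the grip force is fixed at half the most. Time passes only in rows, so rows that repeat a pose let the fingers close. It gives the time, the measured TCP pose, the force and the opening at its end, in the units of the state.
- readout.read_state(): the state, without advancing time (a new reading comes with each control period).
- optics.get_image(name): name is "scene" or "top" or "wrist"; returns a dict with "frame" (480x640x3 uint8, blue, green, red), "fx", "fy", "cx", "cy" (pixels), "rvec" (rotation vector, rad) and "tvec" (3), from world to camera coordinates, as OpenCV has them. Camera axes: x right, y down, z forward; pixel columns grow to the right and rows downward; lengths in mm; the calibration is good to about 2 mm. A picture is of the moment at which its call begins. There is no depth.
- workorder.job_done(): hands the job in, once; it reports no verdict.
Trained networks look in a picture, given as the dict that the camera call returned (one of the last four; its "shot" number tells which), for a name from the list of things; names that differ only in an ending like _2 or _b are one class to them, and where a whole thing is asked for, a point or a joint stands for the part that bears it (a point fixed in the world has none). Each returns a list of dicts, best first, with "conf" (0 to 1); they miss things now and then, are a little off and sometimes report something else, mostly with a low value. They report only what shows in the picture. A call takes as long as a camera call. They do not tell look-alikes from the thing itself.
- nets.silhouettes(name, picture): "region" (480x640 bool, what is visible of it) and "extent" ([left, top, right, bottom] in pixels, round what is visible of it).
- nets.tip_of(name, picture): "uv" ([column, row] in pixels: a listed point, or the origin of a listed thing).
The state is a dict: "clock": time; "joints": joint angles; "joint_vel": joint speeds; "joint_efforts": joint torques, N m; "position": TCP position; "ee_rot": TCP orientation; "contact_force": force on the tool from outside, world axes, zero at the start; "wrist_torque": the same for the moment, N m; "gripper_width": finger opening in mm.
Only numpy, scipy, OpenCV 4.12 (cv2) and the standard library are available. Lean on these libraries where they do the work, as an engineer would, in place of code of your own. Each camera call takes 0.05 s, during which the arm holds its last target.

## Working session

There is one attempt and no reset: what is moved stays moved. The work goes in short steps, Python scripts to look and compute and a tool call to move; the robot and the scene stay as the last step left them, time stands still between calls to the robot, and variables do not carry over. Pictures are saved under pics/ and viewed, and the job is handed in when it is done.

Besides the shell and the picture viewer there is one more tool, called after "Emit:" as name([rows], argument=value, ...), one row to a line, values as JSON. move_arm: Moves the arm, as the interface text tells. Its arguments: {"type":"object","properties":{"steps":{"type":"array","items":{"type":"array","items":{"type":"number"}}}},"required":["steps"]}

```bash
mkdir -p pics; cat > h.py <<'E'
import numpy as np, cv2
from bench import readout, optics, workorder, nets
def ray(p,uv,z):
    R=cv2.Rodrigues(np.array(p["rvec"],float))[0];t=np.array(p["tvec"],float).ravel()
    d=R.T@np.array([(uv[0]-p["cx"])/p["fx"],(uv[1]-p["cy"])/p["fy"],1.]);c=-R.T@t
    return c+d*(z-c[2])/d[2]
E
python3 - <<'E'
from h import *
s=readout.read_state()
print({k:np.round(v,3) for k,v in s.items()})
for n in ["scene","top"]:
    p=optics.get_image(n); cv2.imwrite(f"pics/{n}0.png",p["frame"])
    for nm in ["square","round","long"]:
        for pt,z in [("_top",69),("_mould",40)]:
            for d in nets.tip_of(nm+pt,p)[:3]: print(n,nm+pt,round(d["conf"],2),np.round(d["uv"],1),np.round(ray(p,d["uv"],z),1))
E
```

```text
{'clock': np.float64(0.0), 'joints': array([ 1.436,  0.386,  0.007, -0.   , -1.194, -0.259]), 'joint_vel': array([ 0.   ,  0.   ,  0.001, -0.   ,  0.001, -0.001]), 'joint_efforts': array([-1.0000e-03, -3.9229e+01,  1.8840e+01,  4.1860e+00, -5.0000e-03,
       -0.0000e+00]), 'position': array([239.568, 576.555, 208.415]), 'ee_rot': array([ 0.981, -0.196, -0.   ,  0.001]), 'contact_force': array([1.313, 0.033, 0.008]), 'wrist_torque': array([ 0.015, -0.01 , -0.016]), 'gripper_width': np.float64(85.428)}
scene square_top 0.56 [268.2 218.1] [ 500.5 -165.9   69. ]
scene square_top 0.27 [288.6 272.4] [608.5 -18.1  69. ]
scene square_mould 0.7 [273.4 230.2] [ 501.2 -152.7   40. ]
scene round_top 0.87 [424.2 315.7] [548.7 260.6  69. ]
scene round_top 0.73 [412.9 236.1] [363.9 130.5  69. ]
scene round_top 0.6 [456.9 260.1] [376.7 241.8  69. ]
scene round_mould 0.74 [529.7 355.2] [495.8 450.5  40. ]
scene round_mould 0.7 [367.5 282.1] [513.5 112.3  40. ]
scene round_mould 0.62 [451.7 271. ] [383.1 237.6  40. ]
scene long_top 0.68 [288.9 261.3] [582.8 -38.3  69. ]
scene long_mould 0.84 [288.  269.9] [581.8 -43.6  40. ]
top square_top 0.61 [400.6 236.5] [ 503.7 -167.4   69. ]
top square_mould 0.82 [396.2 236. ] [ 507.6 -162.1   40. ]
top round_top 0.94 [277.3 307.4] [335.4 111.2  69. ]
top round_top 0.85 [224.8 301.5] [345.8 230.9  69. ]
top round_top 0.68 [224.3 238.8] [488.7 238.5  69. ]
top round_mould 0.79 [227.6 297.6] [353.5 230.7  40. ]
top round_mould 0.74 [344.  206.9] [574.3 -37.2  40. ]
top round_mould 0.7 [277.9 310.8] [325.8 112.2  40. ]
top long_top 0.93 [347.3 207.6] [568.1 -43.4  69. ]
top long_top 0.3 [183.5 177.8] [629.3 340.1  69. ]
top long_mould 0.66 [346.8 207.2] [573.7 -43.9  40. ]
```

View pics/scene0.png

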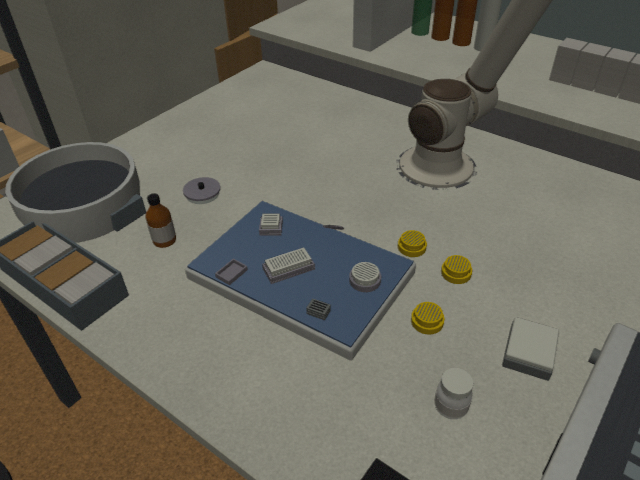

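View pics/top0.png

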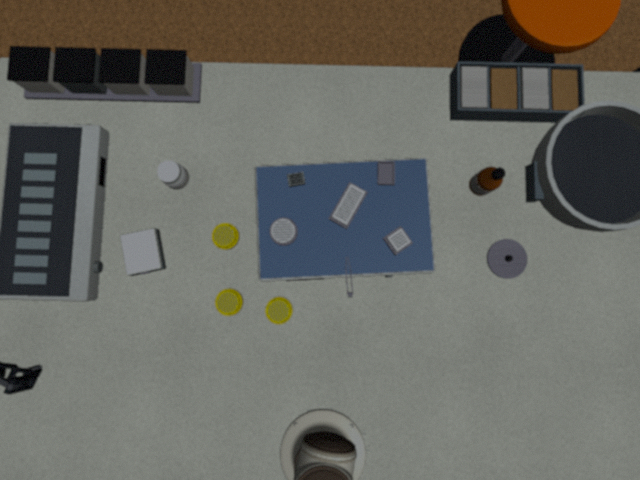

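The scene shows three white-cassette moulds on the blue plate. In the top picture the square is at (398,240), the long at (348,205) and the white round at (283,231). The round look-alikes are yellow and stand off the plate, at (226,236), (229,302) and (279,310). The white one on the plate fits the description. I'll confirm it in an enlarged crop.

```bash
python3 - <<'E'
from h import *
ims=[]
def centre(p,box,z):
    x0,y0,x1,y1=box; f=p["frame"][y0:y1,x0:x1].astype(int)
    m=((f.min(2)>85)&(f.max(2)-f.min(2)<45)).astype(np.uint8)
    m=cv2.morphologyEx(m,cv2.MORPH_CLOSE,np.ones((3,3)))
    n,l,st,c=cv2.connectedComponentsWithStats(m); k=1+st[1:,4].argmax()
    r=cv2.minAreaRect(np.argwhere(l==k)[:,::-1].astype(np.float32))
    return c[k]+[x0,y0],r,st[k,4]
for n,bs in [("top",dict(square=(378,222,418,260),round=(262,210,305,252),long=(322,175,375,235))),("scene",dict(square=(250,205,290,240),round=(340,255,390,295),long=(255,240,320,285)))]:
    p=optics.get_image(n)
    for k,b in bs.items():
        c,r,a=centre(p,b,65); 
        uv=np.array(r[0])+b[:2]
        print(n,k,c.round(1),uv.round(1),np.round(r[1:][0],1),r[2],a,ray(p,c,65).round(1),ray(p,uv,65).round(1))
    crop=p["frame"][150:290,210:440] if n=="top" else p["frame"][195:355,180:480]
    ims.append(cv2.resize(crop,(700,int(700*crop.shape[0]/crop.shape[1])),interpolation=cv2.INTER_CUBIC))
    R=cv2.Rodrigues(np.array(p["rvec"]))[0]; print(-R.T@np.array(p["tvec"]).ravel(),p["fx"])
cv2.imwrite("pics/c1.png",ims[0]);cv2.imwrite("pics/c2.png",ims[1])
E
```

```text
top square [398.7 239.3] [398.7 239.3] [19.5 18.7] 54.462318420410156 361 [ 497.4 -163.8   65. ] [ 497.5 -163.8   65. ]
top round [282.6 230.3] [282.5 230.5] [25. 25.] 90.0 521 [511.9 105.3  65. ] [511.5 105.4  65. ]
top long [348.2 203.9] [348.3 204. ] [19.6 39.8] 29.74488067626953 767 [577.6 -45.7  65. ] [577.4 -45.8  65. ]
[ 398.69213389   16.78031968 1112.50777242] 455.0321369795333
scene square [270.5 221.5] [270. 221.] [16. 22.] 90.0 323 [ 503.2 -157.1   65. ] [ 502.5 -159.3   65. ]
scene round [365.  272.4] [365. 274.] [24. 30.] 90.0 513 [514.2 105.6  65. ] [518.1 108.2  65. ]
scene long [287.4 262.2] [287.5 262. ] [19.3 47.8] 71.56504821777344 882 [583.6 -41.9  65. ] [583.1 -42.1  65. ]
[1208.418389    528.76940853  874.01450084] 560.3163522779856
```

View pics/c1.png

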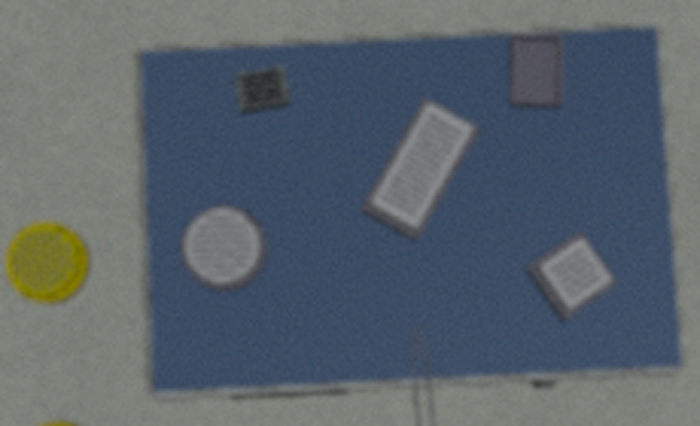

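View pics/c2.png

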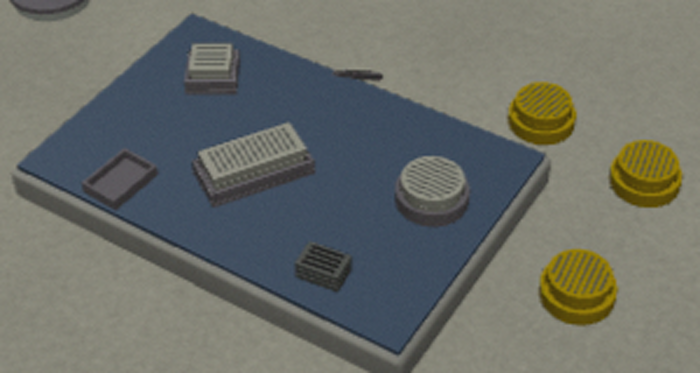

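The crop confirms it: the white round mould is on the plate and all three yellow ones are off it. I'll shut the gripper and travel towards the square mould.

Emit:
move_arm([
  [-1,13,-37,0,0,0,0],
  [-1,26,-74,0,0,0,0],
  [-1,39,-111,0,0,0,0],
  [-1,52,-148,0,0,0,0],
  [-1,65,-185,0,0,0,0],
])

```text
clock: 1.22
position: [305.0, 390.4, 209.6]
ee_rot: [0.981, -0.195, 0.0, -0.0]
contact_force: [0.9, 0.8, -0.0]
gripper_width: 25.7
```

Emit:
move_arm([
  [-1,13,-37,0,0,0,0],
  [-1,26,-74,0,0,0,0],
  [-1,39,-111,0,0,0,0],
  [-1,52,-148,0,0,0,0],
  [-1,65,-185,0,0,0,0],
])

```text
clock: 1.63
position: [370.0, 205.4, 209.9]
ee_rot: [0.981, -0.195, 0.0, -0.0]
contact_force: [1.0, 1.0, -0.0]
gripper_width: 0.6
```

Emit:
move_arm([
  [-1,13,-37,0,0,0,0],
  [-1,26,-74,0,0,0,0],
  [-1,39,-111,0,0,0,0],
  [-1,52,-148,0,0,0,0],
  [-1,65,-185,0,0,0,0],
])

```text
clock: 2.05
position: [435.1, 20.3, 210.1]
ee_rot: [0.981, -0.195, 0.001, -0.0]
contact_force: [0.1, 1.4, 0.7]
gripper_width: -0.1
```

Emit:
move_arm([
  [-1,13,-37,0,0,0,0],
  [-1,26,-74,0,0,0,0],
  [-1,39,-111,0,0,0,0],
  [-1,52,-140,0,0,0,0],
  [-1,52,-140,0,0,0,0],
])

```text
clock: 2.47
position: [488.4, -122.0, 209.2]
ee_rot: [0.98, -0.198, 0.0, 0.001]
contact_force: [1.2, -0.3, 0.0]
gripper_width: 0.2
```

```bash
cat > w.py <<'E'
from h import *
import sys
tag=sys.argv[1]; nm=sys.argv[2]; zz=float(sys.argv[3])
s=readout.read_state(); print({k:np.round(s[k],2) for k in ["clock","position","ee_rot","contact_force","gripper_width","joints"]})
for cam in ["wrist","top"]:
    p=optics.get_image(cam)
    for d in nets.silhouettes(nm+"_top",p)[:2]: print(cam,"sil",round(d["conf"],2),np.round(d["extent"]))
    for d in nets.tip_of(nm+"_top",p)[:3]: print(cam,round(d["conf"],2),np.round(d["uv"],1),ray(p,d["uv"],zz).round(1))
    f=p["frame"].copy()
    R=cv2.Rodrigues(np.array(p["rvec"]))[0]; print(cam,(-R.T@np.array(p["tvec"]).ravel()).round(1))
    cv2.imwrite(f"pics/{cam}_{tag}.png",f)
E
python3 w.py a square 69
```

```text
{'clock': np.float64(2.47), 'position': array([ 488.42, -122.03,  209.24]), 'ee_rot': array([ 0.98, -0.2 ,  0.  ,  0.  ]), 'contact_force': array([ 1.16, -0.3 ,  0.01]), 'gripper_width': np.float64(0.22), 'joints': array([ 0.08,  0.18, -0.29,  0.  , -1.11,  1.09])}
wrist sil 0.77 [328. 157. 391. 214.]
wrist sil 0.42 [318. 143. 398. 226.]
wrist 0.68 [358.7 191.7] [ 495.5 -162.5   69. ]
wrist [ 550.4 -148.   373.5]
top [ 398.7   16.8 1112.5]
```

View pics/wrist_a.png

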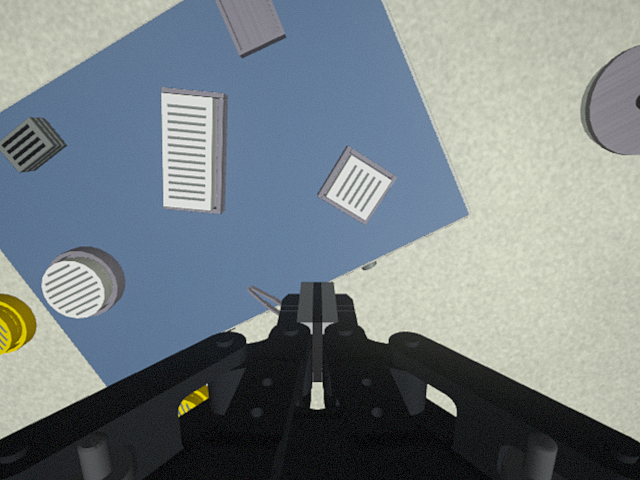

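The wrist view shows all three: the square cassette at about (360,187), the long at (188,150), and the white round at (74,288), with yellow ones at its left and below. Now I'll measure the white faces.

```bash
cat > m.py <<'E'
from h import *
p=optics.get_image("wrist")
f=p["frame"].astype(int)
m=((f.min(2)>200)&(f.max(2)-f.min(2)<25)).astype(np.uint8)
m=cv2.morphologyEx(m,cv2.MORPH_CLOSE,np.ones((7,7)))
n,l,st,c=cv2.connectedComponentsWithStats(m)
for k in range(1,n):
    if st[k,4]>800:
        r=cv2.minAreaRect(np.argwhere(l==k)[:,::-1].astype(np.float32)); print(st[k].tolist(),c[k].round(1),ray(p,c[k],69).round(1),ray(p,r[0],69).round(1),np.round(r[1],1))
s=readout.read_state(); print(s["position"],s["contact_force"])
E
python3 m.py
```

```text
[168, 87, 50, 118, 5450] [192.  144.7] [580.2 -46.9  69. ] [579.5 -47.   69. ] [117.  49.]
[332, 152, 64, 63, 2193] [363.6 183.1] [ 498.9 -163.4   69. ] [ 498.6 -163.4   69. ] [46.3 47.9]
[46, 255, 62, 57, 2710] [ 76.2 283. ] [513.3 103.9  69. ] [513.4 103.7  69. ] [64.  53.2]
[ 486.55224641 -116.81234234  209.78893743] [ 0.32373081 -0.54208785 -0.43881508]
```

Emit:
move_arm([
  [-1,6,-23,-25,0,0,0],
  [-1,12,-46,-55,0,0,0],
  [-1,12,-46,-90,0,0,0],
  [-1,12,-46,-122,0,0,0],
  [-1,12,-46,-126,0,0,0],
])

```text
clock: 3.23
position: [494.4, -162.7, 78.4]
ee_rot: [0.981, -0.196, -0.006, 0.0]
contact_force: [-0.9, -0.0, -0.8]
gripper_width: 0.3
```

Emit:
move_arm([
  [-1,0,0,0,0,0,0],
  [-1,0,0,0,0,0,0],
  [-1,0,0,0,0,0,0],
])

```text
clock: 3.48
position: [500.8, -163.5, 86.0]
ee_rot: [0.981, -0.195, 0.002, -0.0]
contact_force: [0.5, -0.1, -0.0]
gripper_width: 0.4
```

```bash
python3 w.py b square 69
```

```text
{'clock': np.float64(3.48), 'position': array([ 500.76, -163.52,   85.99]), 'ee_rot': array([ 0.98, -0.19,  0.  , -0.  ]), 'contact_force': array([ 0.52, -0.15, -0.04]), 'gripper_width': np.float64(0.44), 'joints': array([-0.01,  0.34, -0.4 ,  0.  , -0.82,  1.19])}
wrist sil 0.57 [268. 219. 371. 290.]
wrist 0.9 [319.6 273.2] [ 498.1 -163.8   69. ]
wrist [ 562.2 -189.1  250.5]
top sil 0.42 [395. 244. 401. 250.]
top sil 0.24 [488. 239. 529. 277.]
top 0.5 [398.5 239.8] [ 496.  -162.6   69. ]
top [ 398.7   16.8 1112.5]
```

View pics/wrist_b.png

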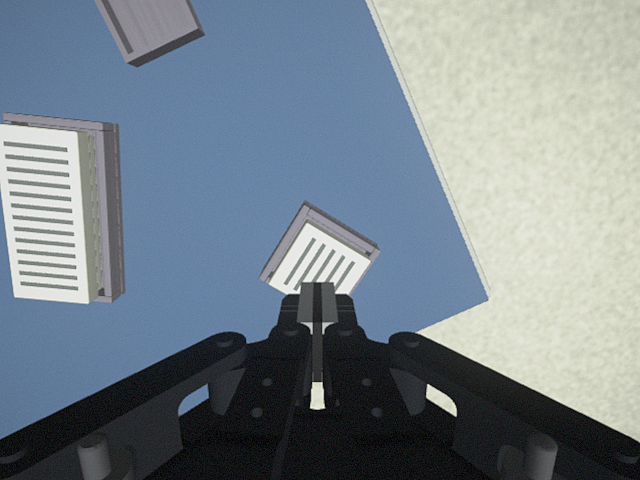

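The fingertips are centred over the square cassette, with the face around (318,265) and the tips at (318,285). I'll descend slowly.

Emit:
move_arm([
  [-1,0,0,-3,0,0,0],
  [-1,0,0,-6,0,0,0],
  [-1,0,0,-8,0,0,0],
  [-1,0,0,-10,0,0,0],
  [-1,0,0,-11,0,0,0],
])

```text
clock: 4.2
position: [498.5, -163.9, 71.9]
ee_rot: [0.981, -0.196, -0.0, 0.0]
contact_force: [-0.5, 0.0, -0.9]
gripper_width: 0.1
```

Emit:
move_arm([
  [-1,0,0,-1,0,0,0],
  [-1,0,0,-2,0,0,0],
  [-1,0,0,-3,0,0,0],
  [-1,0,0,-3,0,0,0],
  [-1,0,0,-3,0,0,0],
])

```text
clock: 4.62
position: [498.8, -163.9, 69.5]
ee_rot: [0.981, -0.196, -0.0, 0.0]
contact_force: [0.2, 0.3, 1.6]
gripper_width: -0.5
```

Emit:
move_arm([
  [-1,0,0,-0.8,0,0,0],
  [-1,0,0,-1.6,0,0,0],
  [-1,0,0,-2.4,0,0,0],
  [-1,0,0,-3.2,0,0,0],
  [-1,0,0,-4,0,0,0],
])

```text
clock: 5.03
position: [498.7, -163.8, 65.4]
ee_rot: [0.981, -0.196, -0.0, 0.0]
contact_force: [0.0, -0.2, 0.7]
gripper_width: -0.2
```

Emit:
move_arm([
  [-1,0,0,-0.8,0,0,0],
  [-1,0,0,-1.6,0,0,0],
  [-1,0,0,-2.4,0,0,0],
  [-1,0,0,-3.2,0,0,0],
  [-1,0,0,-4,0,0,0],
])

```text
clock: 5.45
position: [498.8, -163.9, 61.4]
ee_rot: [0.981, -0.196, -0.0, 0.0]
contact_force: [-0.4, -0.1, 0.0]
gripper_width: -0.1
```

Emit:
move_arm([
  [-1,0,0,-0.5,0,0,0],
  [-1,0,0,-1,0,0,0],
  [-1,0,0,-1,0,0,0],
])

```text
clock: 5.7
position: [498.7, -163.9, 60.4]
ee_rot: [0.981, -0.196, -0.0, 0.0]
contact_force: [0.4, -0.7, 0.3]
gripper_width: 0.4
```

```bash
python3 - <<'E'
from h import *
for c in ["wrist","scene"]:
    p=optics.get_image(c); f=p["frame"]
    if c=="scene": f=cv2.resize(f[190:260,225:325],None,fx=7,fy=7,interpolation=cv2.INTER_CUBIC)
    cv2.imwrite(f"pics/{c}_c.png",f)
    s=readout.read_state(); print(s["position"],s["contact_force"])
E
```

```text
[ 498.72494787 -163.8460453    60.45896035] [ 0.30646651 -0.29899871  0.58803388]
[ 498.78469425 -163.8609119    60.5068088 ] [-0.06629842 -0.41183391 -0.01789989]
```

View pics/wrist_c.png

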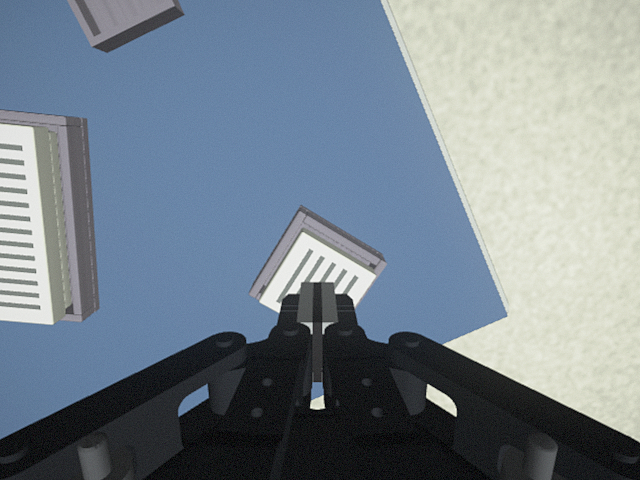

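View pics/scene_c.png

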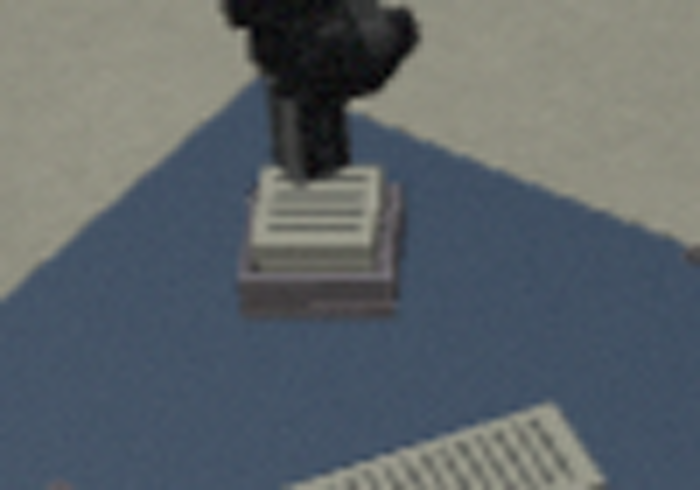

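```bash
python3 - <<'E'
from h import *
P=lambda p,X: cv2.projectPoints(np.array(X,float).reshape(-1,1,3),np.array(p["rvec"],float),np.array(p["tvec"],float),np.array([[p["fx"],0,p["cx"]],[0,p["fy"],p["cy"]],[0,0,1]]),None)[0].reshape(-1,2).round(1)
for c in ["wrist","scene"]:
    p=optics.get_image(c)
    print(c,P(p,[[498.7,-163.9,60.5],[498.7,-163.9,70],[498.7,-163.9,80]]).tolist(), (P(p,[[498.7,-163.9,60.5],[498.7,-163.9,70]])-[225,190])*7)
    for d in nets.tip_of("square_top",p)[:2]: print(d["conf"],d["uv"],ray(p,d["uv"],61),ray(p,d["uv"],69))
E
python3 - <<'E'
import cv2
a=cv2.imread("pics/scene0.png")[205:240,250:290];cv2.imwrite("pics/s0.png",cv2.resize(a,None,fx=14,fy=14,interpolation=cv2.INTER_CUBIC))
E
```

```text
wrist [[317.3, 281.4], [317.3, 289.5], [317.3, 298.9]] [[646.1 639.8]
 [646.1 696.5]]
0.67 [318.3, 286.9] [ 496.11081135 -163.35595152   61.        ] [ 499.28140126 -164.64115368   69.        ]
scene [[269.7, 220.9], [269.4, 217.7], [269.0, 214.2]] [[312.9 216.3]
 [310.8 193.9]]
0.77 [269.0, 216.1] [ 486.89830205 -176.08939858   61.        ] [ 493.99800407 -169.15364226   69.        ]
```

View pics/s0.png

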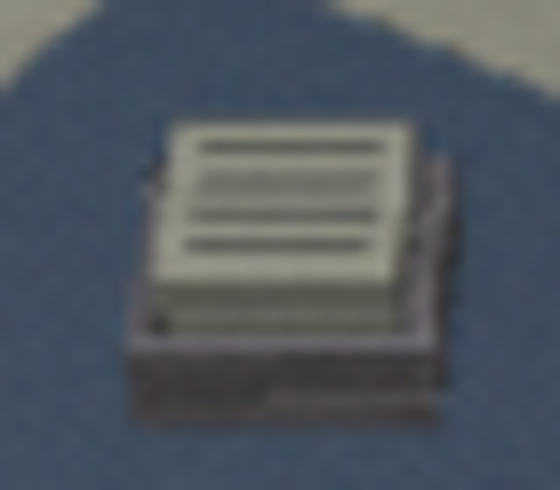

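```bash
python3 - <<'E'
from h import *
P=lambda p,X: cv2.projectPoints(np.array(X,float).reshape(-1,1,3),np.array(p["rvec"],float),np.array(p["tvec"],float),np.array([[p["fx"],0,p["cx"]],[0,p["fy"],p["cy"]],[0,0,1]]),None)[0].reshape(-1,2)
p=optics.get_image("wrist")
R=cv2.Rodrigues(np.array(p["rvec"]))[0]; print((-R.T@np.array(p["tvec"]).ravel()).round(1),p["fx"])
for uv in [(302,206),(386,262),(250,295)]: print(uv,ray(p,uv,56).round(1))
for uv in [(301,231),(371,277),(265,303)]: print(uv,ray(p,uv,62).round(1),ray(p,uv,69).round(1))
f=p["frame"][190:330,220:410]; f=cv2.resize(f,None,fx=4,fy=4,interpolation=cv2.INTER_CUBIC); cv2.imwrite("pics/wc2.png",f)
E
```

```text
[ 561.  -189.7  224.8] 368.7721869671353
(302, 206) [ 534.4 -171.    56. ]
(386, 262) [ 493.6 -197.8   56. ]
(250, 295) [ 503.1 -129.6   56. ]
(301, 231) [ 524.9 -166.7   62. ] [ 526.5 -167.7   69. ]
(371, 277) [ 491.6 -188.4   62. ] [ 494.6 -188.5   69. ]
(265, 303) [ 498.6 -136.6   62. ] [ 501.3 -138.9   69. ]
```

View pics/wc2.png

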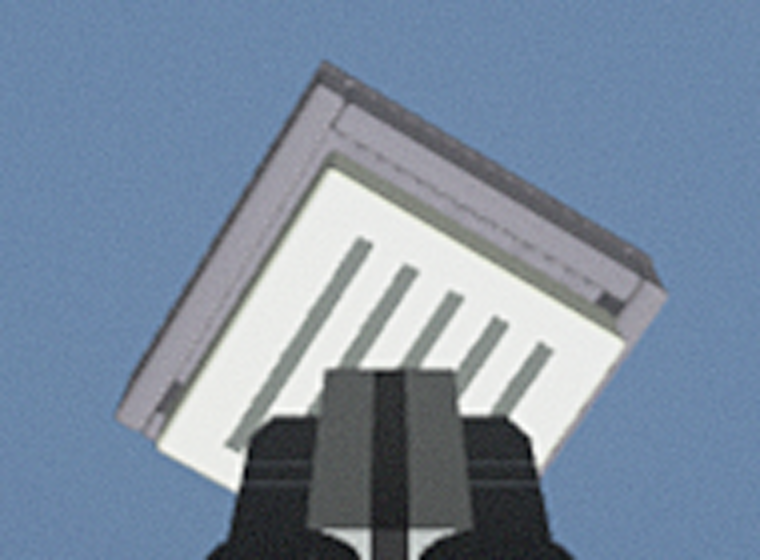

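```bash
python3 - <<'E'
from h import *
F=[]
for c in ["wrist","scene"]:
    p=optics.get_image(c); F.append(p)
for z in [58,62,66,70,74,78]:
    print(z,ray(F[0],(318,282.5),z).round(1),ray(F[1],(270.4,216.1),z).round(1))
a=F[1]["frame"][195:240,245:295]; cv2.imwrite("pics/s1.png",cv2.resize(a,None,fx=12,fy=12,interpolation=cv2.INTER_CUBIC))
for i in range(3):print(readout.read_state()["contact_force"],readout.read_state()["wrist_torque"])
E
```

```text
58 [ 497.1 -163.6   58. ] [ 482.4 -176.1   58. ]
62 [ 498.6 -164.2   62. ] [ 485.9 -172.6   62. ]
66 [ 500.2 -164.9   66. ] [ 489.5 -169.1   66. ]
70 [ 501.7 -165.5   70. ] [ 493.  -165.7   70. ]
74 [ 503.2 -166.1   74. ] [ 496.6 -162.2   74. ]
78 [ 504.8 -166.7   78. ] [ 500.1 -158.8   78. ]
[ 0.06112653  0.10495768 -1.02594506] [-0.04419847  0.00715588  0.00073679]
[ 0.06112653  0.10495768 -1.02594506] [-0.04419847  0.00715588  0.00073679]
[ 0.06112653  0.10495768 -1.02594506] [-0.04419847  0.00715588  0.00073679]
```

View pics/s1.png

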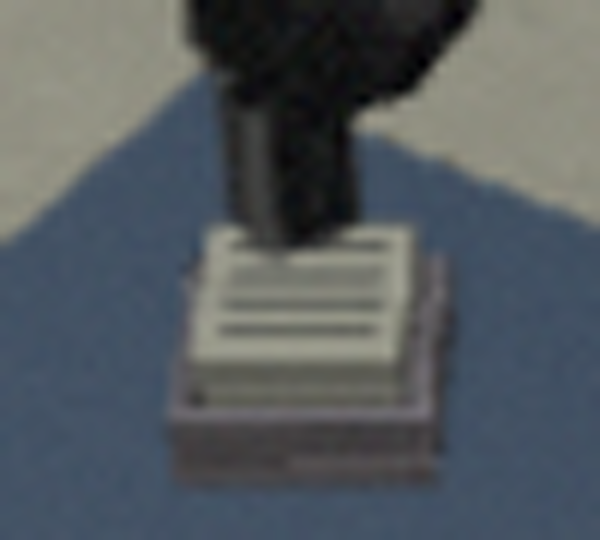

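The scene crop shows the tips still hovering just above the cassette, with the tip bottom near (269,216) and no height change in the cassette. The real tips seem to sit about 12 mm higher than the TCP reading. I'll continue down in small steps, guided by force and pictures.

Emit:
move_arm([
  [-1,0,0,-0.8,0,0,0],
  [-1,0,0,-1.6,0,0,0],
  [-1,0,0,-2.4,0,0,0],
  [-1,0,0,-3,0,0,0],
  [-1,0,0,-3,0,0,0],
])

```text
clock: 6.57
position: [498.6, -163.8, 57.3]
ee_rot: [0.981, -0.196, -0.0, 0.0]
contact_force: [0.4, -0.6, 0.1]
gripper_width: -0.3
```

```bash
cat > sc.py <<'E'
from h import *
import sys
x0,y0=int(sys.argv[2]),int(sys.argv[3]); fs=[]
for c in range(4):
    p=optics.get_image("scene"); s=readout.read_state(); fs.append(s["contact_force"])
print(s["clock"],s["position"].round(1) if hasattr(s["position"],'round') else s["position"],np.mean(fs,0).round(2))
a=p["frame"][y0:y0+45,x0:x0+50]; cv2.imwrite(f"pics/{sys.argv[1]}.png",cv2.resize(a,None,fx=12,fy=12,interpolation=cv2.INTER_CUBIC))
E
python3 sc.py s2 245 195
```

```text
6.7667 [ 498.8 -163.9   57.5] [-0.11  0.01 -0.03]
```

View pics/s2.png

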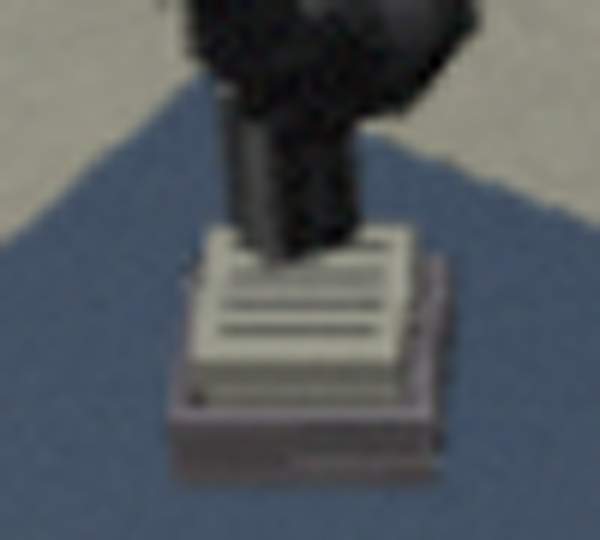

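The tip has come down about 1 px to (268,217) with the force still 0, so it is still hovering. I'll keep going.

Emit:
move_arm([
  [-1,0,0,-0.6,0,0,0],
  [-1,0,0,-1.2,0,0,0],
  [-1,0,0,-1.8,0,0,0],
  [-1,0,0,-2.4,0,0,0],
  [-1,0,0,-3,0,0,0],
])

```text
clock: 7.18
position: [498.8, -163.9, 54.4]
ee_rot: [0.981, -0.196, -0.0, 0.0]
contact_force: [0.4, 0.6, 0.5]
gripper_width: 0.2
```

```bash
python3 sc.py s3 245 195
```

```text
7.3833 [ 498.8 -163.8   54.5] [ 0.39 -0.22  0.12]
```

Emit:
move_arm([
  [-1,0,0,-0.5,0,0,0],
  [-1,0,0,-1,0,0,0],
  [-1,0,0,-1.5,0,0,0],
  [-1,0,0,-2,0,0,0],
  [-1,0,0,-2,0,0,0],
])

```text
clock: 7.8
position: [498.7, -163.8, 52.4]
ee_rot: [0.981, -0.196, -0.0, 0.0]
contact_force: [0.3, -0.5, 0.3]
gripper_width: -0.0
```

```bash
python3 sc.py s4 245 195
```

```text
8.0 [ 498.8 -163.9   52.5] [-0.09 -0.04 -0.34]
```

View pics/s4.png

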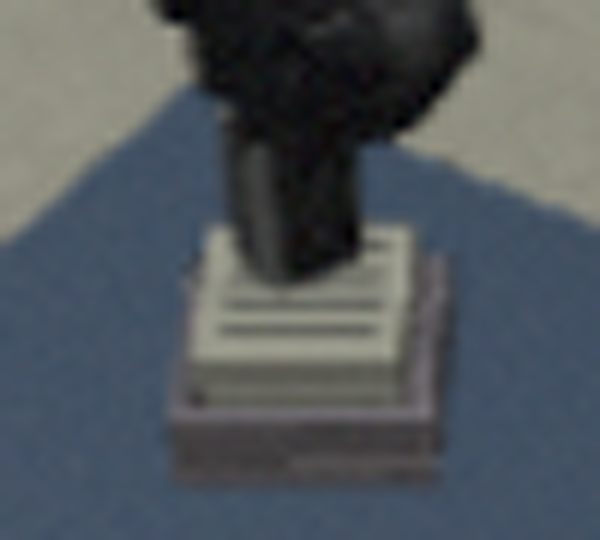

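The tip is now at (268,218.5) and still closing on the face centre at about (270,219.5). It is not yet in contact.

Emit:
move_arm([
  [-1,0,0,-0.5,0,0,0],
  [-1,0,0,-1,0,0,0],
  [-1,0,0,-1.5,0,0,0],
  [-1,0,0,-2,0,0,0],
  [-1,0,0,-2,0,0,0],
])

```text
clock: 8.42
position: [498.7, -163.8, 50.4]
ee_rot: [0.981, -0.196, -0.0, 0.0]
contact_force: [-0.3, 0.8, 0.0]
gripper_width: -0.2
```

```bash
python3 sc.py s5 245 195
```

```text
8.6167 [ 498.8 -163.8   50.5] [ 0.41 -0.03  0.32]
```

View pics/s5.png

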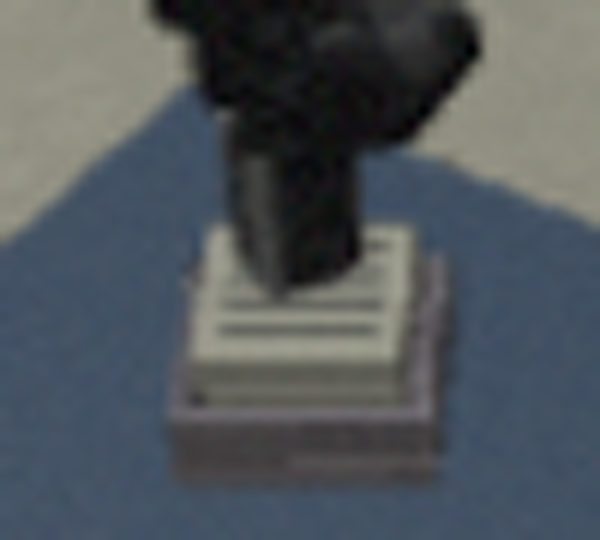

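Emit:
move_arm([
  [-1,0,0,-0.5,0,0,0],
  [-1,0,0,-1,0,0,0],
  [-1,0,0,-1.5,0,0,0],
  [-1,0,0,-2,0,0,0],
])

```text
clock: 8.95
position: [498.8, -163.9, 48.4]
ee_rot: [0.981, -0.196, -0.0, 0.0]
contact_force: [0.6, 0.6, -0.5]
gripper_width: -0.1
```

```bash
python3 sc.py s6 245 195
```

```text
9.15 [ 498.8 -163.8   48.5] [ 0.06 -0.12  0.16]
```

View pics/s6.png

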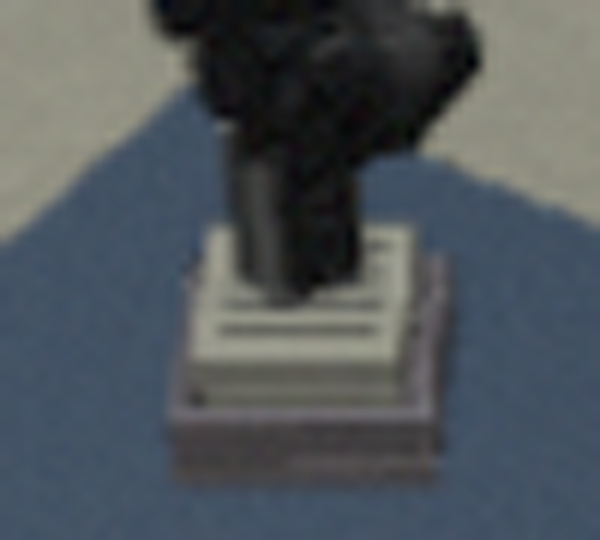

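```bash
python3 - <<'E'
from h import *
W=optics.get_image("wrist");S=optics.get_image("scene")
cv2.imwrite("pics/w7.png",W["frame"])
def PM(p):
    R=cv2.Rodrigues(np.array(p["rvec"],float))[0];t=np.array(p["tvec"],float).reshape(3,1)
    return np.array([[p["fx"],0,p["cx"]],[0,p["fy"],p["cy"]],[0,0,1]])@np.hstack([R,t])
for a in [(300,282.5),(318,282.5),(336,282.5)]:
    for b in [(245+240/12,195+280/12),(245+285/12,195+303/12),(245+355/12,195+285/12)]:
        X=cv2.triangulatePoints(PM(W),PM(S),np.array(a,float).reshape(2,1),np.array(b,float).reshape(2,1)); X=(X[:3]/X[3]).ravel()
        e=PM(S)@np.append(X,1); print(a,b,X.round(1),(e[:2]/e[2]-b).round(1))
s=readout.read_state();print(s["position"],s["joint_efforts"],s["joints"])
E
```

```text
(300, 282.5) (265.0, 218.33333333333334) [ 513.4 -162.8   78.8] [ 0.2 -0.1]
(300, 282.5) (268.75, 220.25) [ 507.1 -159.5   69.6] [-0.3  0.2]
(300, 282.5) (274.5833333333333, 218.75) [ 498.  -154.5   67.4] [-1.8  1.2]
(318, 282.5) (265.0, 218.33333333333334) [ 508.1 -168.2   72.6] [ 0.1 -0.1]
(318, 282.5) (268.75, 220.25) [ 501.4 -165.2   62.9] [-0.4  0.2]
(318, 282.5) (274.5833333333333, 218.75) [ 492.  -160.4   60.5] [-1.8  1.2]
(336, 282.5) (265.0, 218.33333333333334) [ 502.3 -174.1   65.8] [ 0.1 -0.1]
(336, 282.5) (268.75, 220.25) [ 495.1 -171.6   55.5] [-0.4  0.3]
(336, 282.5) (274.5833333333333, 218.75) [ 485.5 -166.9   52.9] [-1.9  1.2]
[ 498.78689739 -163.84057016   48.53174491] [-3.51708095e-04 -3.44721723e+01  1.35520059e+01  3.01116273e+00
 -6.13813208e-04  1.68029567e-05] [-8.09722862e-03  3.96348014e-01 -4.42173002e-01 -1.66125092e-05
 -7.32218004e-01  1.18512786e+00]
```

View pics/w7.png

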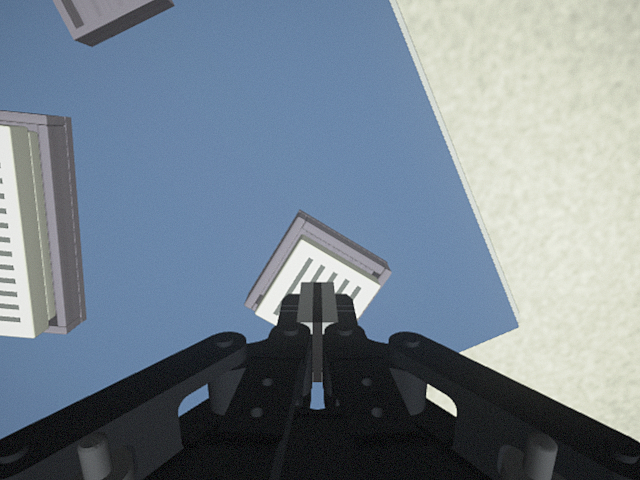

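The triangulated front corner of the fingertip is (507,-160,70), so the tips are about 20 mm above the read TCP and just about to touch. I'll continue with fine steps.

Emit:
move_arm([
  [-1,0,0,-0.5,0,0,0],
  [-1,0,0,-1,0,0,0],
  [-1,0,0,-1.5,0,0,0],
  [-1,0,0,-2,0,0,0],
])

```text
clock: 9.58
position: [498.8, -163.8, 46.4]
ee_rot: [0.981, -0.196, -0.0, -0.0]
contact_force: [0.2, 0.8, -0.3]
gripper_width: 0.2
```

```bash
python3 sc.py s7 245 195
```

```text
9.7833 [ 498.8 -163.9   46.5] [0.5  0.12 0.26]
```

Emit:
move_arm([
  [-1,0,0,-0.5,0,0,0],
  [-1,0,0,-1,0,0,0],
  [-1,0,0,-1,0,0,0],
])

```text
clock: 10.03
position: [498.9, -163.9, 45.6]
ee_rot: [0.981, -0.196, 0.0, 0.0]
contact_force: [-1.3, 0.3, 1.2]
gripper_width: -0.3
```

```bash
python3 sc.py s8 245 195
```

```text
10.2333 [ 498.9 -163.9   45.6] [0.13 0.23 1.5 ]
```

Contact: 1.5 N at read z 45.6. I'll press on.

Emit:
move_arm([
  [-1,0,0,-0.6,0,0,0],
  [-1,0,0,-1.2,0,0,0],
  [-1,0,0,-1.8,0,0,0],
  [-1,0,0,-2.4,0,0,0],
  [-1,0,0,-3,0,0,0],
])

```text
clock: 10.65
position: [498.9, -163.9, 42.6]
ee_rot: [0.981, -0.196, 0.0, 0.0]
contact_force: [-0.6, 0.0, 2.9]
gripper_width: 0.0
```

Emit:
move_arm([
  [-1,0,0,-0.6,0,0,0],
  [-1,0,0,-1.2,0,0,0],
  [-1,0,0,-1.8,0,0,0],
  [-1,0,0,-1.8,0,0,0],
])

```text
clock: 10.98
position: [498.9, -163.9, 40.6]
ee_rot: [0.981, -0.196, 0.0, 0.0]
contact_force: [-0.6, 0.2, 3.0]
gripper_width: 0.1
```

```bash
python3 sc.py s9 245 195
```

```text
11.1833 [ 498.9 -163.9   40.7] [-0.14  0.13  2.29]
```

Emit:
move_arm([
  [-1,0,0,-0.5,0,0,0],
  [-1,0,0,-1,0,0,0],
  [-1,0,0,-1.5,0,0,0],
  [-1,0,0,-1.5,0,0,0],
])

```text
clock: 11.52
position: [498.8, -163.9, 39.1]
ee_rot: [0.981, -0.196, 0.0, -0.0]
contact_force: [0.1, -1.0, 2.0]
gripper_width: -0.3
```

```bash
python3 sc.py s10 245 195
```

```text
11.7167 [ 498.9 -163.9   39.2] [-0.03 -0.41  2.42]
```

Emit:
move_arm([
  [-1,0,0,-0.5,0,0,0],
  [-1,0,0,-1,0,0,0],
  [-1,0,0,-1.5,0,0,0],
  [-1,0,0,-1.5,0,0,0],
])

```text
clock: 12.05
position: [498.9, -163.9, 37.9]
ee_rot: [0.981, -0.196, 0.0, 0.0]
contact_force: [0.1, -0.2, 4.3]
gripper_width: -0.4
```

```bash
python3 sc.py s11 245 195
```

```text
12.25 [ 498.9 -163.9   37.9] [-0.43  0.62  4.03]
```

View pics/s11.png

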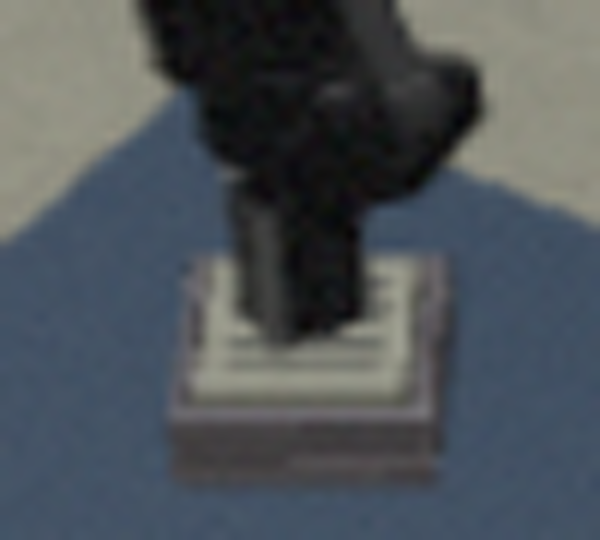

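The face is now close above the rim, and the force has risen to 4 N, past the roughly 2.5 N sliding level. One more push of 0.8 mm will confirm the stop.

Emit:
move_arm([
  [-1,0,0,-0.4,0,0,0],
  [-1,0,0,-0.8,0,0,0],
  [-1,0,0,-0.8,0,0,0],
])

```text
clock: 12.5
position: [498.9, -163.9, 37.1]
ee_rot: [0.981, -0.196, 0.0, 0.0]
contact_force: [-0.6, 0.0, 5.9]
gripper_width: -0.1
```

```bash
python3 sc.py s12 245 195
```

```text
12.7 [ 498.9 -163.9   37.2] [-0.89  0.37  6.09]
```

6 N on the stop: square home. Now lift straight up and go to the round mould.

Emit:
move_arm([
  [-1,0,0,3,0,0,0],
  [-1,0,0,12,0,0,0],
  [-1,0,0,30,0,0,0],
  [-1,2,12,55,0,0,0],
  [-1,4,42,70,0,0,0],
])

```text
clock: 13.12
position: [503.0, -123.3, 108.5]
ee_rot: [0.98, -0.197, 0.0, 0.0]
contact_force: [1.2, -0.2, 0.4]
gripper_width: 0.6
```

Emit:
move_arm([
  [-1,2,40,0,0,0,0],
  [-1,4,80,0,0,0,0],
  [-1,6,120,0,0,0,0],
  [-1,8,155,0,0,0,0],
  [-1,8,180,0,0,0,0],
])

```text
clock: 13.53
position: [510.4, 60.7, 107.0]
ee_rot: [0.981, -0.195, -0.0, -0.0]
contact_force: [0.7, 0.5, 0.4]
gripper_width: 0.1
```

Emit:
move_arm([
  [-1,1,15,0,0,0,0],
  [-1,2,15,0,0,0,0],
  [-1,2,15,0,0,0,0],
])

```text
clock: 13.78
position: [512.3, 73.7, 106.7]
ee_rot: [0.981, -0.195, -0.001, 0.0]
contact_force: [-0.4, 0.1, 0.2]
gripper_width: -0.2
```

```bash
python3 m.py; python3 sc.py s13 245 195; python3 w.py r round 69; python3 - <<'E'
import cv2
a=cv2.imread("pics/s13.png");b=cv2.imread("pics/wrist_r.png")
cv2.imwrite("pics/j.png",cv2.hconcat([cv2.resize(a,(320,288)),cv2.resize(b,(384,288))]))
E
```

```text
[433, 0, 106, 149, 11127] [483.7  71.9] [570.8 -41.4  69. ] [571.1 -42.4  69. ] [ 79.1 157.4]
[0, 70, 218, 362, 33210] [ 77.7 252.6] [566.9 200.   69. ] [570.9 225.5  69. ] [311.8 231.8]
[221, 229, 95, 88, 5855] [265.2 270.1] [516.  104.9  69. ] [516.3 104.8  69. ] [83.1 88.6]
[440, 258, 200, 149, 13851] [564.2 337.9] [405.4 -46.6  69. ] [392.4 -43.5  69. ] [124.8 216. ]
[512.22870154  72.93294334 106.640827  ] [-0.451597   -0.75558836 -0.22863136]
14.0333 [512.5  72.1 106.8] [-0.1   0.13 -0.29]
{'clock': np.float64(14.03), 'position': array([512.53,  72.09, 106.84]), 'ee_rot': array([ 0.98, -0.2 , -0.  ,  0.  ]), 'contact_force': array([-0.4 , -0.14, -0.93]), 'gripper_width': np.float64(-0.41), 'joints': array([ 0.45,  0.31, -0.4 , -0.  , -0.87,  0.72])}
wrist sil 0.71 [ 59. 297. 144. 373.]
wrist sil 0.58 [220. 224. 312. 319.]
wrist 0.9 [266.5 271.7] [515.1 103.   69. ]
wrist 0.73 [103.3 342.1] [511.8 215.5  69. ]
wrist [574.8  46.2 271. ]
top sil 0.86 [269. 300. 290. 323.]
top sil 0.71 [224. 290. 240. 313.]
top 0.71 [227.5 302.3] [344.1 224.7  69. ]
top 0.69 [278.6 310.4] [328.7 108.1  69. ]
top 0.52 [282.  226.3] [520.8 106.5  69. ]
top [ 398.7   16.8 1112.5]
```

View pics/j.png

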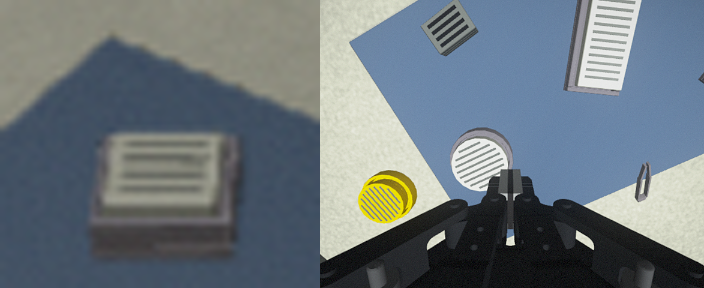

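The square cassette sits home and its mould is unmoved. The white round cassette is at (265,270) in the wrist view, separate from the yellow one at (103,342). It is at (514.5,104.5).

Emit:
move_arm([
  [-1,1,16,0,0,0,0],
  [-1,2,32,-10,0,0,0],
  [-1,2,32,-28,0,0,0],
  [-1,2,32,-42,0,0,0],
  [-1,2,32,-50,0,0,0],
])

```text
clock: 14.75
position: [513.9, 105.0, 55.4]
ee_rot: [0.981, -0.196, -0.001, 0.001]
contact_force: [0.2, 0.5, 0.2]
gripper_width: -0.1
```

Emit:
move_arm([
  [-1,0,0,-2,0,0,0],
  [-1,0,0,-4,0,0,0],
  [-1,0,0,-6,0,0,0],
  [-1,0,0,-6,0,0,0],
  [-1,0,0,-6,0,0,0],
])

```text
clock: 15.17
position: [515.2, 105.2, 51.5]
ee_rot: [0.981, -0.196, 0.0, -0.0]
contact_force: [0.4, -0.3, 0.3]
gripper_width: 0.1
```

```bash
python3 sc.py r1 340 245
```

```text
15.3667 [515.  105.2  51.3] [0.19 0.19 0.33]
```

View pics/r1.png

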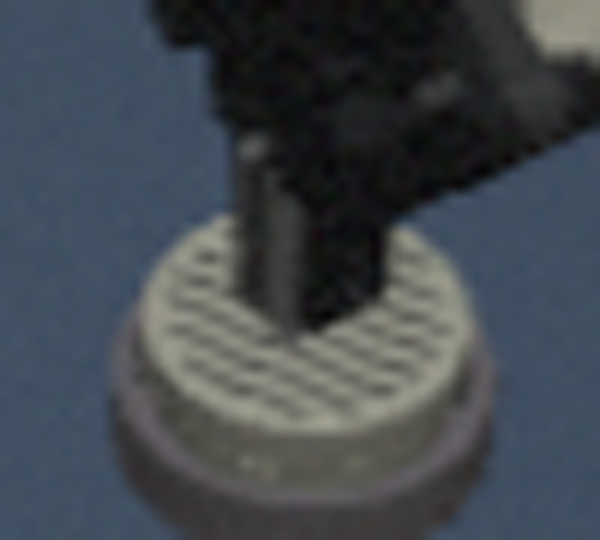

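The tips hover over the face centre at about (365,272). Now the press, down to read z of about 37 as for the square.

Emit:
move_arm([
  [-1,0,0,-1,0,0,0],
  [-1,0,0,-2,0,0,0],
  [-1,0,0,-3,0,0,0],
  [-1,0,0,-4,0,0,0],
  [-1,0,0,-5,0,0,0],
])

```text
clock: 15.78
position: [514.7, 105.1, 45.8]
ee_rot: [0.981, -0.196, -0.0, 0.0]
contact_force: [-0.4, 0.4, 2.2]
gripper_width: 0.1
```

Emit:
move_arm([
  [-1,0,0,-0.8,0,0,0],
  [-1,0,0,-1.6,0,0,0],
  [-1,0,0,-2.4,0,0,0],
  [-1,0,0,-3.2,0,0,0],
  [-1,0,0,-4,0,0,0],
])

```text
clock: 16.2
position: [514.8, 105.1, 41.9]
ee_rot: [0.981, -0.196, 0.0, -0.0]
contact_force: [-1.0, 0.8, 2.6]
gripper_width: 0.1
```

Emit:
move_arm([
  [-1,0,0,-0.8,0,0,0],
  [-1,0,0,-1.6,0,0,0],
  [-1,0,0,-2.4,0,0,0],
  [-1,0,0,-3.2,0,0,0],
  [-1,0,0,-3.2,0,0,0],
])

```text
clock: 16.62
position: [514.8, 105.2, 38.6]
ee_rot: [0.981, -0.196, -0.0, 0.0]
contact_force: [-1.1, 0.7, 3.2]
gripper_width: 0.2
```

```bash
python3 sc.py r2 340 245
```

```text
16.8167 [514.8 105.1  38.8] [-1.15 -0.25  2.84]
```

Emit:
move_arm([
  [-1,0,0,-0.5,0,0,0],
  [-1,0,0,-1,0,0,0],
  [-1,0,0,-1.6,0,0,0],
  [-1,0,0,-1.6,0,0,0],
])

```text
clock: 17.15
position: [514.8, 105.2, 37.3]
ee_rot: [0.981, -0.196, 0.0, 0.0]
contact_force: [-2.3, -0.2, 6.3]
gripper_width: 0.2
```

```bash
python3 sc.py r3 340 245
```

```text
17.35 [514.8 105.2  37.4] [-1.57  0.05  5.39]
```

View pics/r3.png

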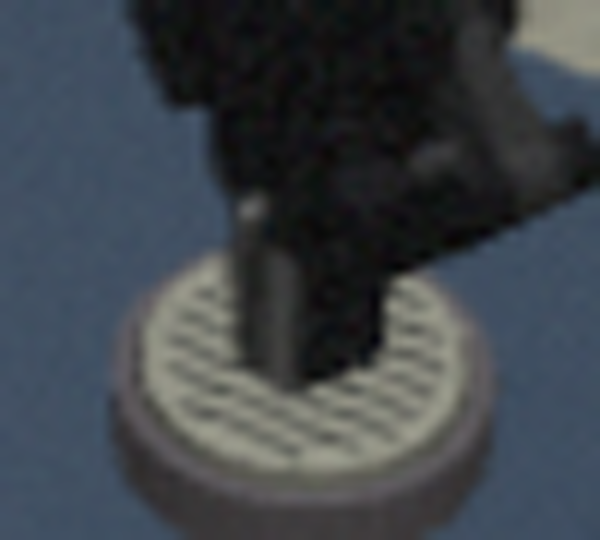

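The round cassette sits at its stop, with 5.4 N rising past the 3 N plateau and the face close above the rim. Lift and go to the long mould.

Emit:
move_arm([
  [-1,0,0,3,0,0,0],
  [-1,0,0,12,0,0,0],
  [-1,0,0,30,0,0,0],
  [-1,5,-12,55,0,0,0],
  [-1,15,-40,75,0,0,0],
])

```text
clock: 17.77
position: [530.1, 66.7, 113.8]
ee_rot: [0.981, -0.194, 0.001, -0.0]
contact_force: [1.0, -0.5, 0.5]
gripper_width: -0.1
```

Emit:
move_arm([
  [-1,8,-35,0,0,0,0],
  [-1,16,-65,0,0,0,0],
  [-1,24,-80,0,0,0,0],
  [-1,24,-80,0,0,0,0],
  [-1,24,-80,0,0,0,0],
])

```text
clock: 18.18
position: [553.9, -15.6, 112.1]
ee_rot: [0.98, -0.197, 0.0, -0.0]
contact_force: [-0.9, -0.1, -0.1]
gripper_width: -0.4
```

```bash
python3 m.py; python3 sc.py s14 340 245; python3 w.py l long 69; python3 - <<'E'
import cv2
a=cv2.imread("pics/s14.png");b=cv2.imread("pics/wrist_l.png")
cv2.imwrite("pics/j2.png",cv2.hconcat([cv2.resize(a,(320,288)),cv2.resize(b,(384,288))]))
E
```

```text
[0, 0, 306, 178, 27254] [102.7  59.3] [693.2  45.9  69. ] [671.   29.2  69. ] [177. 305.]
[309, 110, 88, 163, 10980] [350.5 190.1] [581.2 -47.3  69. ] [580.1 -47.7  69. ] [ 73.3 157.7]
[532, 198, 92, 84, 4020] [577.7 239.9] [ 503.  -159.2   69. ] [ 502.4 -159.2   69. ] [59.5 73.7]
[0, 228, 117, 210, 8335] [ 35.1 327.3] [577.  166.2  69. ] [568.4 155.   69. ] [116. 209.]
[483, 299, 157, 142, 11160] [587.1 367.5] [ 415.2 -146.8   69. ] [ 420.2 -130.9   69. ] [141. 156.]
[134, 333, 65, 39, 1228] [160.9 348.4] [533.5 100.8  69. ] [535.1  99.5  69. ] [24.1 69.8]
[553.6139816  -14.84043931 112.02180945] [ 0.31788722  0.9220616  -0.22271983]
18.4333 [553.5 -13.9 112.1] [-0.32 -0.12  0.21]
{'clock': np.float64(18.43), 'position': array([553.54, -13.88, 112.14]), 'ee_rot': array([ 0.98, -0.19, -0.  , -0.  ]), 'contact_force': array([0.26, 0.29, 0.4 ]), 'gripper_width': np.float64(0.11), 'joints': array([ 0.27,  0.36, -0.3 , -0.  , -0.91,  0.91])}
wrist sil 0.86 [312. 106. 399. 272.]
wrist 0.79 [353.7 195.7] [577.3 -46.1  69. ]
wrist 0.75 [558.4 230.8] [ 512.9 -148.6   69. ]
wrist [615.8 -39.6 276.3]
top sil 0.7 [469. 170. 502. 199.]
top sil 0.44 [339. 219. 351. 224.]
top [ 398.7   16.8 1112.5]
```

View pics/j2.png

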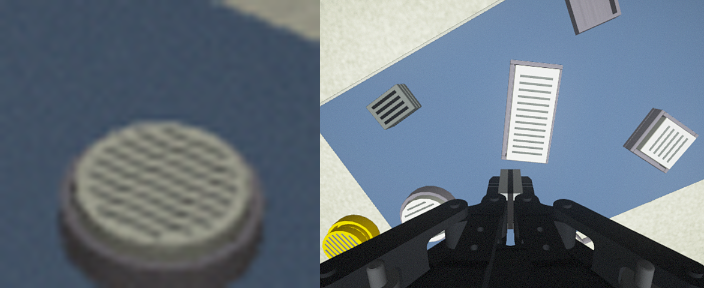

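The round face sits low above its rim. The long face centre is at (352,190) in the wrist view, giving about (580,-47).

Emit:
move_arm([
  [-1,13,-16,0,0,0,0],
  [-1,26,-33,-12,0,0,0],
  [-1,26,-33,-32,0,0,0],
  [-1,26,-33,-48,0,0,0],
  [-1,26,-33,-56,0,0,0],
])

```text
clock: 19.15
position: [578.4, -48.3, 53.9]
ee_rot: [0.981, -0.196, -0.002, 0.0]
contact_force: [-0.6, 0.2, -0.5]
gripper_width: 0.3
```

Emit:
move_arm([
  [-1,0,0,-2,0,0,0],
  [-1,0,0,-4,0,0,0],
  [-1,0,0,-5,0,0,0],
  [-1,0,0,-5,0,0,0],
  [-1,0,0,-5,0,0,0],
])

```text
clock: 19.57
position: [580.4, -47.6, 52.1]
ee_rot: [0.981, -0.195, 0.001, -0.0]
contact_force: [0.9, -0.4, -0.1]
gripper_width: -0.1
```

```bash
python3 sc.py l1 263 240
```

```text
19.7667 [580.  -47.8  51.6] [-0.29 -0.34  0.11]
```

View pics/l1.png

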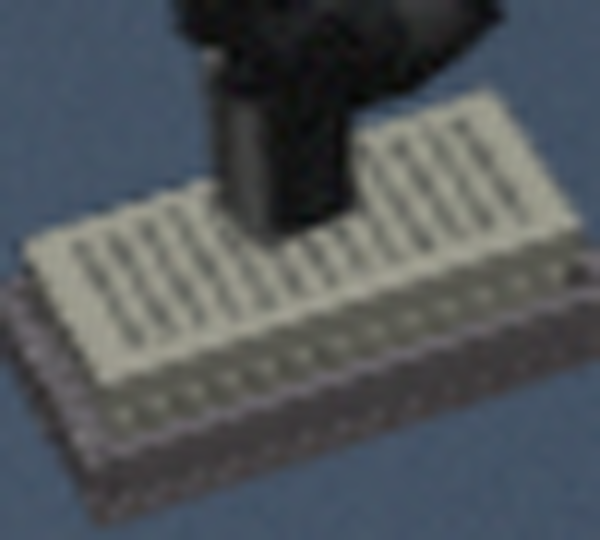

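The tips hover over the centre of the long face at about (287,259). Pressing.

Emit:
move_arm([
  [-1,0,0,-1,0,0,0],
  [-1,0,0,-2,0,0,0],
  [-1,0,0,-3,0,0,0],
  [-1,0,0,-4,0,0,0],
  [-1,0,0,-5,0,0,0],
])

```text
clock: 20.18
position: [579.7, -47.9, 46.1]
ee_rot: [0.981, -0.196, -0.0, 0.0]
contact_force: [-0.9, 0.0, 2.3]
gripper_width: 0.0
```

Emit:
move_arm([
  [-1,0,0,-0.8,0,0,0],
  [-1,0,0,-1.6,0,0,0],
  [-1,0,0,-2.4,0,0,0],
  [-1,0,0,-3.2,0,0,0],
  [-1,0,0,-4,0,0,0],
])

```text
clock: 20.6
position: [579.8, -47.9, 42.2]
ee_rot: [0.981, -0.196, 0.0, 0.0]
contact_force: [-1.8, 0.3, 1.9]
gripper_width: 0.1
```

Emit:
move_arm([
  [-1,0,0,-0.8,0,0,0],
  [-1,0,0,-1.6,0,0,0],
  [-1,0,0,-2.4,0,0,0],
  [-1,0,0,-3.2,0,0,0],
  [-1,0,0,-3.2,0,0,0],
])

```text
clock: 21.02
position: [579.7, -47.9, 38.8]
ee_rot: [0.981, -0.196, -0.0, 0.0]
contact_force: [-1.5, 0.2, 2.6]
gripper_width: -0.1
```

```bash
python3 sc.py l2 263 240
```

```text
21.2167 [579.8 -47.9  38.9] [-1.   -0.05  2.6 ]
```

Emit:
move_arm([
  [-1,0,0,-0.6,0,0,0],
  [-1,0,0,-1.2,0,0,0],
  [-1,0,0,-1.8,0,0,0],
  [-1,0,0,-1.8,0,0,0],
])

```text
clock: 21.55
position: [579.8, -47.9, 37.4]
ee_rot: [0.981, -0.196, 0.0, 0.0]
contact_force: [-1.9, 1.0, 6.2]
gripper_width: 0.2
```

```bash
python3 sc.py l3 263 240
```

```text
21.75 [579.8 -47.9  37.5] [-1.9   0.09  5.43]
```

View pics/l3.png

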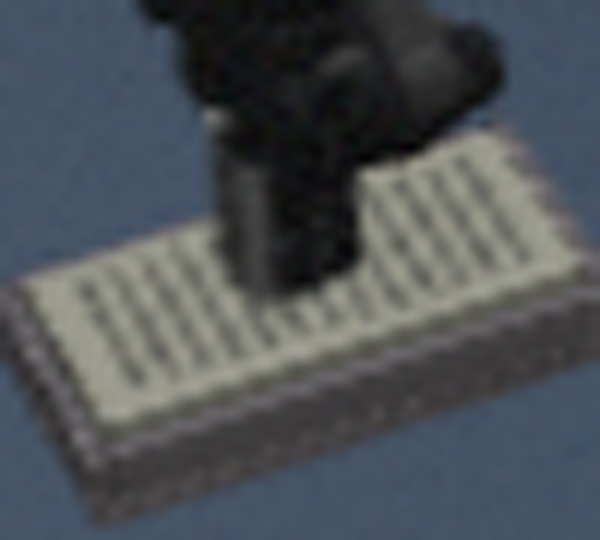

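The long cassette is at its stop, with 5.4 N and the face close above the rim. Lift off, withdraw towards the robot's left, and check all three.

Emit:
move_arm([
  [-1,0,0,3,0,0,0],
  [-1,0,0,12,0,0,0],
  [-1,0,0,35,0,0,0],
  [-1,0,0,70,0,0,0],
  [-1,-20,0,105,0,0,0],
])

```text
clock: 22.17
position: [562.0, -47.8, 142.6]
ee_rot: [0.981, -0.195, 0.0, 0.0]
contact_force: [1.4, -0.2, 0.3]
gripper_width: -0.3
```

Emit:
move_arm([
  [-1,-35,0,20,0,0,0],
  [-1,-70,0,40,0,0,0],
  [-1,-100,0,60,0,0,0],
  [-1,-120,0,60,0,0,0],
  [-1,-120,0,60,0,0,0],
])

```text
clock: 22.58
position: [436.9, -47.9, 204.0]
ee_rot: [0.981, -0.196, 0.001, -0.001]
contact_force: [-0.4, 0.1, -0.5]
gripper_width: -0.2
```

```bash
python3 - <<'E'
from h import *
w=optics.get_image("wrist")["frame"]; p=optics.get_image("scene"); a=p["frame"][195:355,180:480]; o=cv2.imread("pics/scene0.png")[195:355,180:480]
cv2.imwrite("pics/f1.png",cv2.vconcat([cv2.resize(o,(560,298),interpolation=cv2.INTER_CUBIC),cv2.resize(a,(560,298),interpolation=cv2.INTER_CUBIC)])); cv2.imwrite("pics/f2.png",w)
s=readout.read_state(); print(s["clock"],s["position"],s["contact_force"])
E
```

```text
22.6833 [439.75415713 -47.73969275 202.94517889] [0.19942049 0.57386175 0.74586052]
```

View pics/f1.png

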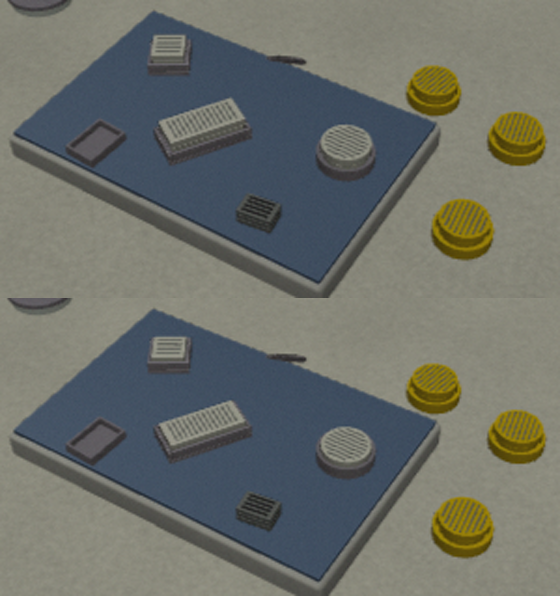

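View pics/f2.png

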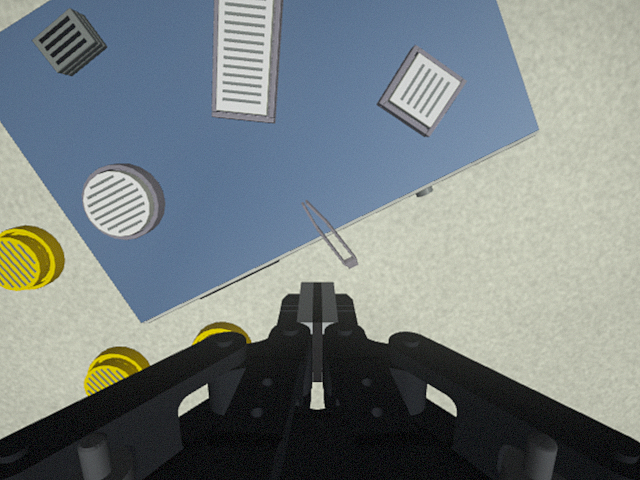

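In the before/after pair all three cassettes sit low in their moulds. The moulds, bystanders and yellow look-alikes are where they were, and the arm is clear. Handing in.

```bash
python3 -c "
from h import *
print(workorder.job_done())"
```

```text
the job is handed in; nothing more can be done
None
```

I pressed the square, then the round, then the long cassette straight down with the shut fingertips, and handed the job in at about 22.7 s. Each one slid at about 2.5–3 N and was pushed until the force rose to 5.4–6.1 N at the same height, which marks the stop.

- **Last checks:** the before/after scene pictures show all three cassettes low in their moulds. The moulds, bystanders and yellow look-alikes show no visible shift. The gripper is clear and the force is back to noise level.
- **Disagreement:** the real fingertips were about 22 mm higher than the TCP z reading suggested. The first descent therefore hovered with no force until I triangulated the tips in the pictures. After that I went by force rather than the nominal height.
- **Not measured:** the seating depth itself. I judged "home" from the force rise and the pictures.

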